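# Slip a film reel into its case

### The job

Slide the amber film reel that lies flat on the blue table into the grey slip case, through the case's open flared end and under its clear roof, until it is fully home against the back wall and nothing of it sticks out. Leave the black reel, the white core tube and the orange tape dispenser where they stand.

Things in the scene. Friction and masses are not known exactly. Their poses are not given: they have to be found in the camera images.
- reel: the amber film reel to be cased: a flat ring, 110 mm outer diameter, 30 mm thick, lying flat, with a white core (31 mm tall) and an open bore of 60 mm diameter right through it. About 0.3 kg. Origin: centre of its underside, z up along its axis; its yaw means nothing.
- case: grey slip case, fixed to the table. Its +y axis points out of its open end (mouth), z up. Origin: on the table, where the reel's underside centre is when fully home against the back wall. Inside: 116 mm wide (x -58 to 58), 36 mm high, 112 mm deep (y -55, back wall, to 57, mouth). Floor level with the table, no step. Walls 6 mm thick. Low ears stick out 24 mm at each side near the back.
- case_mouth (a point): middle of the case's mouth, 18 mm above the table, 57 mm along the case's +y from its origin. Here two lips, as tall as the walls, flare outwards at 30 degrees and reach 18 mm out of the mouth.
- case_roof (a point): top of the case's clear roof (5 mm thick, top 41 mm above the table) at the middle of the inner edge of its thumb notch. The notch is open to the mouth: 64 mm wide (case x -32 to 32), 20 mm deep (case y 37 to 57).
- black_reel: bystander: black reel lying flat, 100 mm diameter, 24 mm thick, bore 60 mm. Origin: centre of its underside.
- core_tube: bystander: white tube standing upright, 64 mm diameter, 150 mm tall. Origin: centre of its underside.
- dispenser: bystander: orange tape dispenser, 120 mm long (its x), 50 mm wide, 69 mm tall. Origin: centre of its underside.
There are look-alikes about, which are no part of the job. Of the things that look like the reel, the smallest one is meant. There is more than one size of the case; the job needs the smallest.

How it is judged:
At the end, for the whole second after the job is handed in: The amber reel lies flat and still on the case's floor, within 6 mm of fully home (its centre within 6 mm of the case's origin along both the case's axes), and the black reel, core tube and dispenser are each within 20 mm of where they began, the tube upright (y of reel in the frame of case between -0.006 and 0.006 m and x of reel in the frame of case between -0.006 and 0.006 m and z of reel in the frame of case below 0.004 m and angle between reel's own z axis and vertical below 0.06 rad and linear speed of reel below 0.01 m/s and distance of each of black_reel, core_tube, dispenser from where it was at the start of the episode below 0.02 m and angle between core_tube's own z axis and vertical below 0.1 rad); the robot touches nothing.
It fails at once if the black reel is moved by more than 20 mm (distance of black_reel from where it was at the start of the episode above 0.02 m).
It fails at once if the core tube is moved by more than 20 mm or tipped (distance of core_tube from where it was at the start of the episode above 0.02 m or angle between core_tube's own z axis and vertical above 0.3 rad).
It fails at once if the tape dispenser is moved by more than 20 mm (distance of dispenser from where it was at the start of the episode above 0.02 m).
It also fails if it takes over 51 s, if anything falls off the work surface, if the arm or the gripper's body presses on something with over 40 N, if the wrist force passes 120 N, or if a joint passes its speed limit or range.

### The arm

A 6-joint arm with a two-finger parallel gripper is mounted at the origin on the work surface. World frame = base frame: x ahead of the robot, y to its left, z up, the work surface at z = 0. Lengths are in m, angles in rad, forces in N, time in s.
With the tool pointing down it reaches from about 0.35 to 0.85 m from the base axis. Payload 8.1 kg.
Tool frame: the origin (TCP) lies at the very end of the fingers, on their centre line; the grasp point (between the pads) lies 19 mm behind it; z points along the fingers, y is the line along which they close (so a half turn about z gives the same grasp; the last joint's range is limited). The gripper opens to 93 mm and grips with 3 to 60 N. Pads are 15 mm wide; open, the fingers measure 128 mm over their backs; the gripper's body (75 mm by 188 mm) begins 65 mm behind the grasp point.
Start: joints at [-1.29, 0.13, 1.488, -0, 1.523, -0.085], TCP at [0.215, -0.56, 0.219] pointing down, gripper open.
Joint ranges: [-2.96, 2.96], [-0.89, 2.26], [0.02, 2.5], [-1.34, 4.48], [0, 2.73], [-2.66, 2.66]. Speed limits (rad/s): [2.39, 2.39, 2.79, 3.14, 3.14, 3.14].

### API

Orientations are given as a rotation vector (axis times angle).
In Python, from plant import robot, imaging gives the robot as it stands.
- The arm moves only by the tool jog_arm, never from a script. Its argument "rows" is a list of rows, each a list of 2 entries, a list of its own where there are three numbers: the shift along the tool's x, y, z each as a share of 0.2 m, from -1 to 1, then the turn, a rotation vector about the tool's x, y, z each as a share of pi/2 rad, from -1 to 1. A call has 1 to 5 rows; each row is the pose to reach, as a shift and turn from the pose commanded when the call began, along the tool's axes at that moment; what a row does not reach only later rows make up. A row lasts 1/10 s, in which the tool goes at most 50 mm and 8.59 degrees, less where a joint would pass 70% of its speed; a pose out of reach is approached as far as the arm can. A call with a number of a shift or a turn outside -1 to 1 is refused whole. A call with a gripper value outside its range is refused whole. "hand" is the closure, from -1 (fully open) to 1 (shut), set as the call begins (left out, the last holds). The fingers move at their own pace and stop on an object; "squeeze" is the grip in N (left out, the last holds). Time passes only in rows, so rows that repeat a pose let the fingers close. It gives the time, the measured TCP pose, the force, the opening and the grip force at its end, in the units of the state.
- robot.read_state(): the state, without advancing time (a new reading comes with each control period).
- imaging.read_camera(name): name is "scene" or "top" or "wrist"; returns a dict with "frame" (400x640x3 uint8, red, green, blue), "vertical_fov" (degrees; the focal length in pixels is half the picture's height over the tangent of half this angle, whatever the lens; pixels are square), "cx", "cy" (the principal point, pixels), "R" (3x3) and "t" (3): a world point X has camera coordinates R X + t. Camera axes: x right, y down, z forward; pixel columns grow to the right and rows downward; lengths in m; the calibration is good to about 2 mm. A picture is of the moment at which its call begins. There is no depth.
- robot.close_job(): hands the job in; it is judged then, once.
The state is a dict: "t": time; "q": joint angles; "dq": joint speeds; "joint_torque": joint torques, N m; "tool_pos": TCP position; "orientation": TCP orientation; "force": force on the tool from outside, world axes, zero at the start; "wrist_torque": the same for the moment, N m; "opening": finger opening in m; "gripper_force": force on a finger pad.
Only numpy, scipy, OpenCV 4.12 (cv2) and the standard library are available. Lean on these libraries where they do the work, as an engineer would, in place of code of your own. Each camera call takes 0.05 s, during which the arm holds its last target. There are 200 camera calls.

## Working session

There is one attempt and no reset: what is moved stays moved. The work goes in short steps, Python scripts to look and compute and a tool call to move; the robot and the scene stay as the last step left them, time stands still between calls to the robot, and variables do not carry over. Pictures are saved under pics/ and viewed, at most 10 in all, crops included, and the job is handed in when it is done.

Besides the shell and the picture viewer there is one more tool, called after "Emit:" as name(argument=value, ...), one argument or row to a line, values as JSON. jog_arm: Moves the arm, as the interface text tells. Its arguments: {"type":"object","properties":{"rows":{"type":"array"},"hand":{"type":"number"},"squeeze":{"type":"number"}},"required":["rows"]}

```bash
mkdir -p pics; ls; cat > h.py <<'E'
import numpy as np, cv2
from plant import robot, imaging
def cam(n):
    c=imaging.read_camera(n); f=c["frame"]; c["f"]=f.shape[0]/2/np.tan(np.radians(c["vertical_fov"])/2)
    c["R"]=np.array(c["R"]);c["t"]=np.array(c["t"]); return c
def ray(c,u,v,z):
    d=c["R"].T@np.array([(u-c["cx"])/c["f"],(v-c["cy"])/c["f"],1]); o=-c["R"].T@c["t"]
    return o+d*(z-o[2])/d[2]
def proj(c,X):
    p=c["R"]@np.array(X)+c["t"]; return c["f"]*p[:2]/p[2]+[c["cx"],c["cy"]]
def save(n,f): cv2.imwrite(f"pics/{n}.png",cv2.cvtColor(f,cv2.COLOR_RGB2BGR))
E
python3 - <<'E'
from h import *
import pickle
for n in ["top","scene"]:
    c=cam(n); save(n,c["frame"]); pickle.dump(c,open(n+".pkl","wb"))
    print(n,c["vertical_fov"],c["cx"],c["cy"],c["R"].round(3).tolist(),c["t"])
s=robot.read_state(); print(s["t"],s["tool_pos"],s["orientation"],s["opening"])
E
```

```text
pics
top 48.85235950128727 312.71030012951974 204.0896566687595 [[-0.003, -1.0, -0.003], [-0.998, 0.003, -0.062], [0.062, 0.003, -0.998]] [-0.09686886  0.56960631  1.5504527 ]
scene 44.538834943057296 322.9343558031415 195.90656060331486 [[0.765, 0.644, 0.007], [0.463, -0.543, -0.7], [-0.447, 0.539, -0.714]] [-0.34771787 -0.24431691  1.8141126 ]
0.1 [ 0.21449148 -0.55979453  0.2176684 ] [-3.08754314e+00 -5.71078985e-01  2.83124178e-04] 0.09296636972487173
```

View pics/top.png

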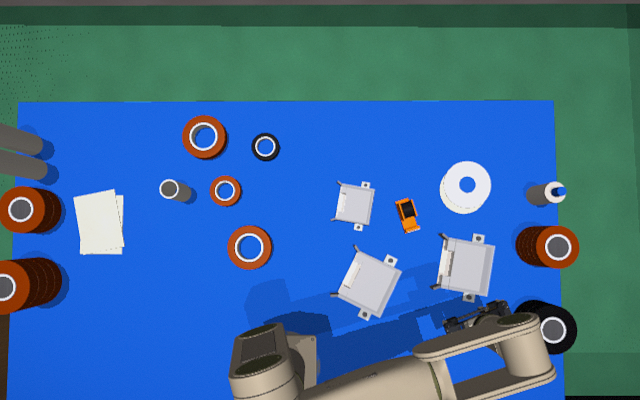

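View pics/scene.png

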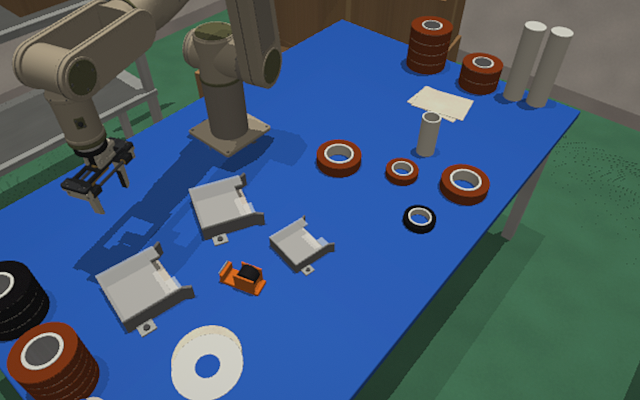

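Top view: the amber reels are at (204,137), (250,247) and (226,190). The one at (226,190) is clearly the smallest, so it fits. The cases are at (370,283), (465,265) and (355,203). The smallest is (355,203), with its flared mouth facing left (+y). I'll confirm both in one crop and measure them.

```bash
python3 - <<'E'
from h import *
import pickle
T=pickle.load(open("top.pkl","rb"));S=pickle.load(open("scene.pkl","rb"))
a=T["frame"][160:240,150:250]; b=T["frame"][165:245,310:430]; 
cr=lambda f,k:cv2.resize(f,None,fx=k,fy=k,interpolation=cv2.INTER_CUBIC)
top=np.hstack([cr(T["frame"][165:235,155:255],3.5),cr(T["frame"][165:235,320:420],3.5)])
bot=cr(S["frame"][205:285,260:345],4); pad=np.zeros((bot.shape[0],top.shape[1],3),np.uint8); pad[:,:bot.shape[1]]=bot
save("crop",np.vstack([top,pad]))
def comps(m,lo):
    cs,_=cv2.findContours(m.astype(np.uint8),cv2.RETR_EXTERNAL,cv2.CHAIN_APPROX_NONE)
    return [c for c in cs if cv2.contourArea(c)>lo]
for n,c in (("top",T),("scene",S)):
    h=cv2.cvtColor(c["frame"],cv2.COLOR_RGB2HSV); H,s,v=h[...,0],h[...,1],h[...,2]
    for k in comps((H<15)&(s>130)&(v>60),200):
        (x,y),ax,an=cv2.fitEllipse(k); print(n,"amber",round(x,1),round(y,1),np.round(ax,1),ray(c,x,y,.017).round(4))
    for k in comps((s<60)&(v>100),150):
        (x,y),wh,an=cv2.minAreaRect(k); print(n,"grey",round(x,1),round(y,1),np.round(wh,1),round(an,1),ray(c,x,y,.04).round(3))
E
```

```text
top amber 11.2 286.7 [35.1 51.8] [0.2807 0.9658 0.017 ]
top amber 556.8 246.6 [41.8 43.6] [ 0.4161 -0.9611  0.017 ]
top amber 249.4 247.1 [42.5 43.4] [0.4175 0.1262 0.017 ]
top amber 21.6 209.2 [45.4 47.2] [0.5542 0.9394 0.017 ]
top amber 225.1 190.5 [29.1 30.1] [0.619  0.2142 0.017 ]
top amber 203.7 136.5 [41.8 42.4] [0.8142 0.293  0.017 ]
top grey 262.7 387.2 [39.4 61.7] 74.1 [-0.059  0.074  0.04 ]
top grey 306.6 359.3 [55.6 26.5] 74.1 [ 0.034 -0.076  0.04 ]
top grey 442.4 379.6 [ 69.  266.2] 72.6 [-0.035 -0.541  0.04 ]
top grey 366.6 281.8 [53.7 68. ] 26.6 [ 0.297 -0.285  0.04 ]
top grey 557.5 247.0 [26. 25.] 90.0 [ 0.416 -0.951  0.04 ]
top grey 463.8 266.1 [53.6 67.7] 9.5 [ 0.35  -0.623  0.04 ]
top grey 249.0 247.0 [28. 28.] 90.0 [0.419 0.124 0.04 ]
top grey 20.5 209.0 [24. 25.] 90.0 [0.554 0.928 0.04 ]
top grey 98.9 221.7 [64.3 48.3] 87.7 [0.508 0.651 0.04 ]
top grey 554.5 192.0 [20. 21.] 90.0 [ 0.608 -0.947  0.04 ]
top grey 352.7 204.4 [37.2 48.5] 10.2 [ 0.566 -0.239  0.04 ]
top grey 224.5 190.5 [19. 19.] 90.0 [0.617 0.212 0.04 ]
top grey 168.9 188.7 [19.3 19. ] 18.4 [0.624 0.4
[... 1241 characters left out ...]
 63.0 [-0.383 -0.546  0.04 ]
scene grey 214.9 136.6 [44.4 18.3] 33.7 [ 0.031 -0.089  0.04 ]
scene grey 254.8 124.4 [24.8 12.8] 29.7 [0.087 0.051 0.04 ]
scene grey 127.1 102.1 [ 4.6 63.5] 62.9 [-0.383 -0.168  0.04 ]
scene grey 19.6 95.8 [11.6 47.4] 65.8 [-0.733 -0.413  0.04 ]
scene grey 431.4 114.1 [53.9 74.9] 41.5 [0.543 0.524 0.04 ]
scene grey 130.5 79.6 [28.5 11.5] 31.0 [-0.507 -0.067  0.04 ]
scene grey 482.5 62.0 [10. 21.] 90.0 [0.513 0.991 0.04 ]
scene grey 549.0 57.5 [115. 180.] 90.0 [0.715 1.214 0.04 ]
scene grey 192.7 5.1 [12.2 54.2] 66.8 [-0.854  0.537  0.04 ]
scene grey 86.0 31.8 [ 46.8 146.2] 51.8 [-1.006  0.036  0.04 ]
scene grey 36.5 31.9 [ 53.5 139.9] 44.3 [-1.176 -0.113  0.04 ]
```

View pics/crop.png

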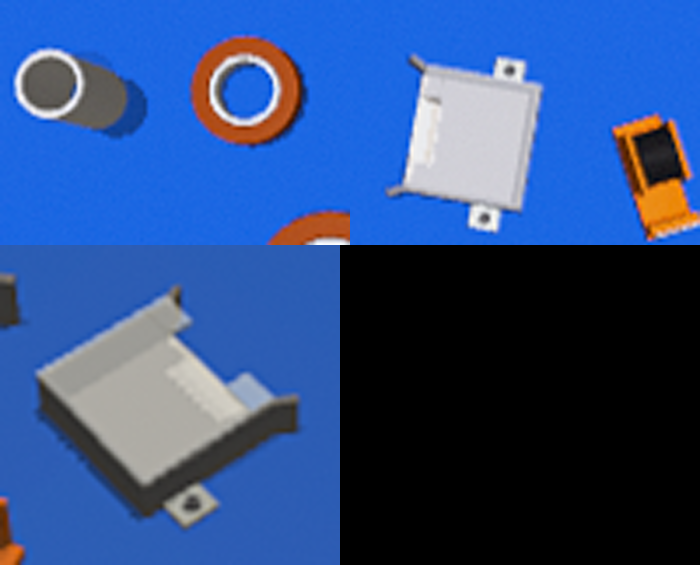

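The crop confirms both targets. The small amber reel is at crop (246,90). The small case is at crop (470,140), with its notch and flared lips on the left and its roof corners at about (425,66), (540,86), (521,210) and (402,190).

```bash
cat >> h.py <<'E'
from scipy.spatial.transform import Rotation as Ro
def Rt(s): return Ro.from_rotvec(s["orientation"])
def rel(p,xdir):
    """jog shares to reach TCP p, pointing down, tool x along +-xdir (2d)"""
    s=robot.read_state(); R0=Rt(s)
    x=np.array([*xdir,0])/np.linalg.norm(xdir)
    if R0.as_matrix()[:,0]@x<0: x=-x
    z=np.array([0,0,-1.]); R1=Ro.from_matrix(np.c_[x,np.cross(z,x),z])
    d=R0.inv().apply(np.array(p)-s["tool_pos"]); w=(R0.inv()*R1).as_rotvec()
    print("t",round(s["t"],2),"tcp",s["tool_pos"].round(4) if hasattr(s["tool_pos"],'round') else s["tool_pos"],"shift/0.2",(d/.2).round(4),"turn/(pi/2)",(w/(np.pi/2)).round(4))
E
python3 - <<'E'
from h import *
import pickle
T=pickle.load(open("top.pkl","rb"))
q=[(425,66),(540,86),(521,210),(402,190)]
P=np.array([ray(T,320+(u-350)/3.5-.36,165+v/3.5-.36,.041)[:2] for u,v in q]); print(P.round(4))
a,b,c,d=P
print([np.linalg.norm(x-y).round(4) for x,y in((a,d),(b,c),(a,b),(d,c))])
yd=(a-b+d-c); yd/=np.linalg.norm(yd); xd=(a-d+b-c); xd/=np.linalg.norm(xd); print("y",yd,"x",xd)
cen=P.mean(0); print("origin", cen+yd*2e-3, np.degrees(np.arctan2(yd[1],yd[0]))-90)
s=robot.read_state(); print(Rt(s).as_matrix().round(3))
rel([.617,.216,.2],yd)
E
```

```text
[[ 0.6401 -0.1985]
 [ 0.6196 -0.3138]
 [ 0.4953 -0.2934]
 [ 0.5156 -0.1747]]
[np.float64(0.1268), np.float64(0.126), np.float64(0.1171), np.float64(0.1205)]
y [0.17193771 0.98510782] x [ 0.98456554 -0.17501627]
origin [ 0.56801213 -0.24311801] -9.900500929381337
[[ 0.934  0.358 -0.   ]
 [ 0.358 -0.934  0.002]
 [ 0.    -0.002 -1.   ]]
t 0.1 tcp [ 0.2145 -0.5598  0.2177] shift/0.2 [ 3.2668 -2.9023  0.0936] turn/(pi/2) [-9.000e-04 -6.000e-04 -6.571e-01]
```

Emit:
jog_arm(
  rows=[
    [[0.18, -0.16, 0], [0, 0, 0]],
    [[0.36, -0.32, 0], [0, 0, 0]],
    [[0.54, -0.48, 0], [0, 0, 0]],
    [[0.72, -0.64, 0], [0, 0, 0]],
    [[0.9, -0.8, 0], [0, 0, 0]],
  ],
)

```text
t: 0.6
tool_pos: [0.3258, -0.3446, 0.2182]
orientation: [-3.089, -0.57, 0.0]
force: [1.2, -0.2, -0.2]
opening: 0.0929
gripper_force: 0.0
```

Emit:
jog_arm(
  rows=[
    [[0.18, -0.16, 0], [0, 0, 0]],
    [[0.36, -0.32, 0], [0, 0, 0]],
    [[0.54, -0.48, 0], [0, 0, 0]],
    [[0.72, -0.64, 0], [0, 0, 0]],
    [[0.9, -0.8, 0], [0, 0, 0]],
  ],
)

```text
t: 1.1
tool_pos: [0.4367, -0.1307, 0.2185]
orientation: [3.089, 0.571, 0.0]
force: [1.2, -0.5, -0.4]
opening: 0.0932
gripper_force: 0.0
```

Emit:
jog_arm(
  rows=[
    [[0.18, -0.16, 0], [0, 0, -0.09]],
    [[0.36, -0.32, 0], [0, 0, -0.18]],
    [[0.54, -0.48, 0], [0, 0, -0.27]],
    [[0.72, -0.64, 0], [0, 0, -0.36]],
    [[0.9, -0.8, 0], [0, 0, -0.45]],
  ],
)

```text
t: 1.6
tool_pos: [0.5476, 0.0832, 0.2183]
orientation: [-2.696, -1.614, 0.001]
force: [0.5, -0.3, 0.2]
opening: 0.093
gripper_force: 0.0
```

```bash
python3 - <<'E'
from h import *
rel([.617,.216,.2],[.1725,.985]); print(robot.read_state()["q"])
E
```

```text
t 1.6 tcp [0.5476 0.0832 0.2183] shift/0.2 [ 0.7494 -0.0079  0.0912] turn/(pi/2) [-2.000e-04  2.000e-04 -2.029e-01]
[ 5.82229747e-02  6.42180780e-03  1.61851340e+00 -1.32312061e-04
  1.51699178e+00  5.50262497e-01]
```

Emit:
jog_arm(
  rows=[
    [[0.25, 0, 0], [0, 0, -0.09]],
    [[0.5, 0, 0], [0, 0, -0.2]],
    [[0.75, -0.01, 0], [0, 0, -0.2]],
    [[0.75, -0.01, 0], [0, 0, -0.2]],
    [[0.75, -0.01, 0], [0, 0, -0.2]],
  ],
  hand=0.61,
)

```text
t: 2.1
tool_pos: [0.6166, 0.2147, 0.2168]
orientation: [-2.414, -2.01, 0.004]
force: [-0.9, -0.4, -0.1]
opening: 0.0574
gripper_force: 0.0
```

```bash
python3 - <<'E'
from h import *
import pickle
s=robot.read_state(); print(s["tool_pos"],s["opening"])
c=cam("wrist"); save("w1",c["frame"]); pickle.dump(c,open("w1.pkl","wb"))
print(-c["R"].T@c["t"],proj(c,[.617,.216,.03]))
h=cv2.cvtColor(c["frame"],cv2.COLOR_RGB2HSV); m=((h[...,0]<15)&(h[...,1]>130)&(h[...,2]>60)).astype(np.uint8)
cs,_=cv2.findContours(m,cv2.RETR_CCOMP,cv2.CHAIN_APPROX_NONE)
for k in cs:
    if cv2.contourArea(k)>800:
        (x,y),ax,an=cv2.fitEllipse(k); print(x,y,ax,ray(c,x,y,.03).round(4))
E
```

```text
[0.61657267 0.21467274 0.21684471] 0.05742080989497538
[0.63186767 0.28718758 0.38344454] [317.0810271  179.60972347]
172.43495178222656 246.2919158935547 (61.05631637573242, 107.24189758300781) [0.4281 0.1666 0.03  ]
319.52496337890625 179.5043487548828 (91.76455688476562, 93.00233459472656) [0.6198 0.2156 0.03  ]
319.5884094238281 181.1570587158203 (62.74270248413086, 63.504539489746094) [0.6195 0.2137 0.03  ]
491.3804626464844 75.53014373779297 (143.4373321533203, 166.12628173828125) [0.8176 0.2922 0.03  ]
492.00994873046875 77.78108978271484 (96.69287109375, 112.76028442382812) [0.8182 0.2899 0.03  ]
```

View pics/w1.png

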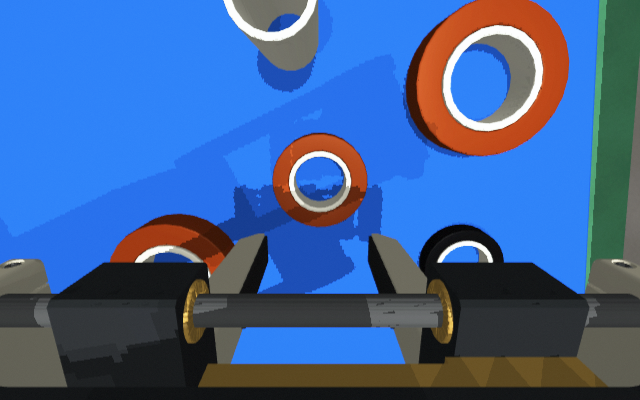

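Wrist view: the small reel's bore is centred at (319,180), with the tube at (270,20) and the black reel at (465,245). The fingers straddle the reel from below. Next I descend into the bore.

```bash
python3 - <<'E'
from h import *
rel([.6195,.2147,.01],[.1725,.985]); print(robot.read_state()["opening"])
E
```

```text
t 2.15 tcp [0.6166 0.2136 0.2177] shift/0.2 [0.0092 0.0146 1.0385] turn/(pi/2) [-0.0009  0.0007 -0.0066]
0.05373113881628917
```

Emit:
jog_arm(
  rows=[
    [[0.01, 0.015, 0.15], [0, 0, -0.006]],
    [[0.01, 0.015, 0.3], [0, 0, -0.006]],
    [[0.01, 0.015, 0.45], [0, 0, -0.006]],
    [[0.01, 0.015, 0.6], [0, 0, -0.006]],
    [[0.01, 0.015, 0.75], [0, 0, -0.006]],
  ],
)

```text
t: 2.65
tool_pos: [0.6205, 0.2133, 0.0687]
orientation: [2.408, 2.016, 0.002]
force: [0.4, 0.2, 0.8]
opening: 0.0188
gripper_force: 0.0
```

```bash
python3 - <<'E'
from h import *
import pickle
rel([.6195,.2147,.01],[.1725,.985]); s=robot.read_state(); print(s["opening"])
E
```

```text
t 2.65 tcp [0.6205 0.2133 0.0687] shift/0.2 [ 0.0061 -0.0065  0.2933] turn/(pi/2) [ 0.0008 -0.0002 -0.0023]
0.018780298479819872
```

Emit:
jog_arm(
  rows=[
    [[0, 0, 0.06], [0, 0, 0]],
    [[0, 0, 0.12], [0, 0, 0]],
    [[0, 0, 0.16], [0, 0, 0]],
    [[0, 0, 0.2], [0, 0, 0]],
    [[0, 0, 0.2], [0, 0, 0]],
  ],
)

```text
t: 3.15
tool_pos: [0.6203, 0.2151, 0.0283]
orientation: [-2.407, -2.019, 0.001]
force: [0.2, 0.0, -0.8]
opening: 0.0182
gripper_force: 0.0
```

Emit:
jog_arm(
  rows=[
    [[0, 0, 0.03], [0, 0, 0]],
    [[0, 0, 0.06], [0, 0, 0]],
    [[0, 0, 0.09], [0, 0, 0]],
    [[0, 0, 0.09], [0, 0, 0]],
    [[0, 0, 0.09], [0, 0, 0]],
  ],
)

```text
t: 3.65
tool_pos: [0.6202, 0.2153, 0.0103]
orientation: [-2.406, -2.019, 0.001]
force: [-0.2, 0.2, 0.1]
opening: 0.0181
gripper_force: 0.0
```

```bash
python3 - <<'E'
from h import *
c=cam("wrist"); save("w2",c["frame"])
o=np.array([.568,-.243]); y=np.array([.1725,.985])
for k in (.13,.048): rel([*(o+y*k),.008],y)
s=robot.read_state(); print(s["opening"],s["force"])
E
```

```text
t 3.7 tcp [0.6205 0.2153 0.0107] shift/0.2 [-1.6522  0.1387  0.0133] turn/(pi/2) [-0.      0.     -0.0007]
t 3.7 tcp [0.6205 0.2153 0.0107] shift/0.2 [-2.0621  0.1391  0.0133] turn/(pi/2) [-0.      0.     -0.0007]
0.01829922690287689 [0.40315722 0.60760113 0.35449925]
```

View pics/w2.png

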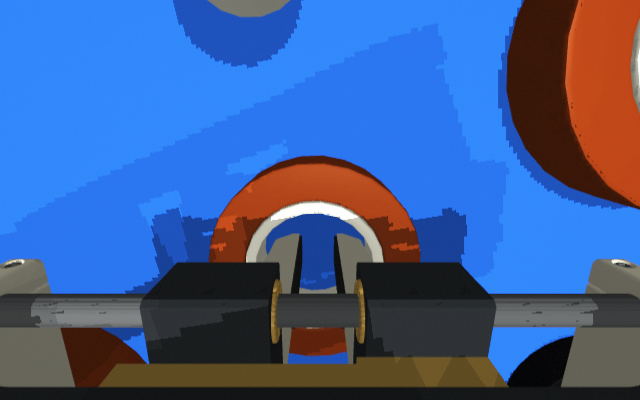

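The fingers stand inside the bore, with the core ring around (315,245). I'll open them slightly to centre the reel and drag it toward the mouth.

Emit:
jog_arm(
  rows=[
    [[0, 0, 0], [0, 0, 0]],
    [[0, 0, 0], [0, 0, 0]],
    [[-0.05, 0.004, 0], [0, 0, 0]],
    [[-0.15, 0.012, 0], [0, 0, 0]],
    [[-0.3, 0.025, 0], [0, 0, 0]],
  ],
  hand=0.47,
  squeeze=4,
)

```text
t: 4.2
tool_pos: [0.615, 0.1548, 0.0109]
orientation: [2.405, 2.021, 0.002]
force: [-0.4, 0.6, 1.1]
opening: 0.0244
gripper_force: 2.1
```

Emit:
jog_arm(
  rows=[
    [[-0.15, 0.013, 0], [0, 0, 0]],
    [[-0.3, 0.025, 0], [0, 0, 0]],
    [[-0.45, 0.038, 0], [0, 0, 0]],
    [[-0.6, 0.05, 0], [0, 0, 0]],
    [[-0.75, 0.063, 0], [0, 0, 0]],
  ],
)

```text
t: 4.7
tool_pos: [0.6008, 0.0029, 0.0109]
orientation: [2.407, 2.018, 0.001]
force: [1.0, 1.2, -0.2]
opening: 0.025
gripper_force: 2.0
```

Emit:
jog_arm(
  rows=[
    [[-0.15, 0.013, 0], [0, 0, 0]],
    [[-0.3, 0.025, 0], [0, 0, 0]],
    [[-0.45, 0.038, 0], [0, 0, 0]],
    [[-0.5, 0.05, 0], [0, 0, 0]],
    [[-0.5, 0.05, 0], [0, 0, 0]],
  ],
)

```text
t: 5.2
tool_pos: [0.5935, -0.0971, 0.0108]
orientation: [2.409, 2.015, -0.0]
force: [0.9, 0.4, 1.0]
opening: 0.0245
gripper_force: 0.0
```

```bash
python3 - <<'E'
from h import *
o=np.array([.568,-.243]); y=np.array([.1725,.985])
rel([*(o+y*.05),.01],y)
s=robot.read_state(); print(s["opening"],s["force"])
out=[]
for n in("top","wrist"):
    c=cam(n); f=c["frame"]
    if n=="top": f=cv2.resize(f[150:250,280:400],(480,400),interpolation=cv2.INTER_CUBIC)
    else: f=cv2.resize(f,(640,400)); f=f[:,160:480]
    out.append(f)
save("c3",np.hstack(out))
E
```

```text
t 5.2 tcp [ 0.5935 -0.0971  0.0108] shift/0.2 [-0.4906  0.0025  0.0043] turn/(pi/2) [ 0.0002  0.0002 -0.0027]
0.02446973696808931 [0.87250731 0.44395675 1.02080001]
```

View pics/c3.png

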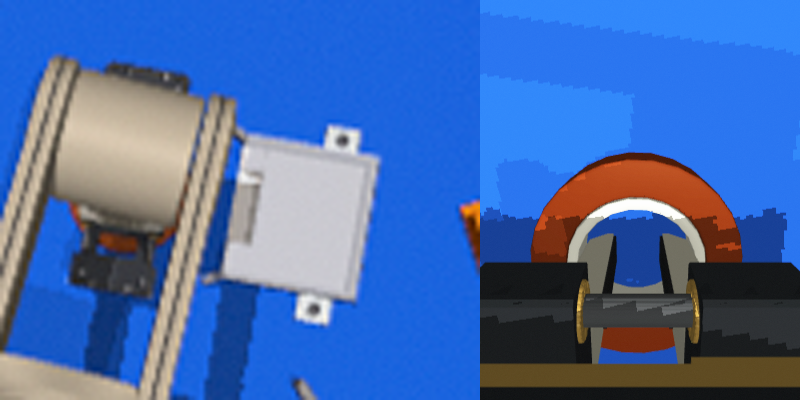

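Reel held by its bore in front of the mouth (mouth at about (235,215) in the left crop). I'll drive it in until the fingers are just short of the mouth.

Emit:
jog_arm(
  rows=[
    [[-0.08, 0, 0], [0, 0, 0]],
    [[-0.16, 0, 0], [0, 0, 0]],
    [[-0.24, 0, 0], [0, 0, 0]],
    [[-0.28, 0.002, 0], [0, 0, 0]],
    [[-0.28, 0.002, 0], [0, 0, 0]],
  ],
)

```text
t: 5.8
tool_pos: [0.5841, -0.1518, 0.0106]
orientation: [2.408, 2.017, -0.001]
force: [0.1, 0.2, -0.9]
opening: 0.0251
gripper_force: 0.0
```

Emit:
jog_arm(
  rows=[
    [[-0.04, 0, 0], [0, 0, 0]],
    [[-0.08, 0, 0], [0, 0, 0]],
    [[-0.12, 0, 0], [0, 0, 0]],
    [[-0.12, 0, 0], [0, 0, 0]],
    [[-0.12, 0, 0], [0, 0, 0]],
  ],
)

```text
t: 6.3
tool_pos: [0.5803, -0.1741, 0.0107]
orientation: [2.407, 2.019, -0.0]
force: [0.1, 0.7, 0.6]
opening: 0.0247
gripper_force: 0.0
```

Emit:
jog_arm(
  rows=[
    [[0, 0, 0], [0, 0, 0]],
    [[0, 0, 0], [0, 0, 0]],
    [[0, 0, 0], [0, 0, 0]],
  ],
  hand=0.65,
)

```text
t: 6.6
tool_pos: [0.5803, -0.1735, 0.0107]
orientation: [2.406, 2.02, 0.0]
force: [-0.3, -0.8, -0.2]
opening: 0.0164
gripper_force: 0.0
```

Emit:
jog_arm(
  rows=[
    [[0, 0, -0.06], [0, 0, 0]],
    [[0, 0, -0.15], [0, 0, 0]],
    [[0, 0, -0.3], [0, 0, 0]],
    [[0, 0, -0.45], [0, 0, 0]],
    [[0, 0, -0.45], [0, 0, 0]],
  ],
)

```text
t: 7.1
tool_pos: [0.5839, -0.175, 0.1073]
orientation: [2.4, 2.014, 0.007]
force: [1.0, 0.1, 0.5]
opening: 0.0159
gripper_force: 0.0
```

```bash
python3 - <<'E'
from h import *
import pickle
c=cam("wrist"); save("w4",c["frame"]); pickle.dump(c,open("w4.pkl","wb"))
h=cv2.cvtColor(c["frame"],cv2.COLOR_RGB2HSV); m=((h[...,0]<15)&(h[...,1]>130)&(h[...,2]>60)).astype(np.uint8)
o=np.array([.568,-.243]); y=np.array([.1725,.985]); x=np.array([.985,-.1725])
for k in cv2.findContours(m,cv2.RETR_CCOMP,cv2.CHAIN_APPROX_NONE)[0]:
    if cv2.contourArea(k)>800:
        (u,v),ax,an=cv2.fitEllipse(k); p=ray(c,u,v,.03)[:2]; print(u,v,ax,p.round(4),"case",(p-o)@x,(p-o)@y)
s=robot.read_state(); print(s["t"],s["tool_pos"],s["opening"],s["force"])
E
```

```text
311.6333312988281 193.84674072265625 (107.8192138671875, 124.45335388183594) [ 0.5833 -0.1624] case 0.0011483615950440896 0.08200954164367454
7.15 [ 0.58260589 -0.17452736  0.10470485] 0.015927889681911122 [ 0.34333003 -0.28005801 -1.96407466]
```

View pics/w4.png

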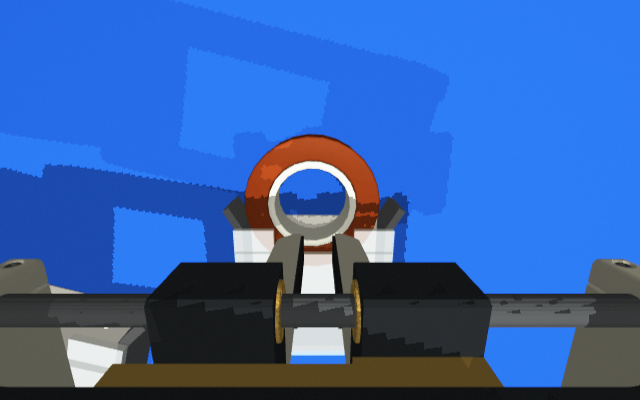

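The reel sits centred between the lips (centre at (312,200), lips at (235,212) and (392,212)). Next I move behind it and push.

```bash
python3 - <<'E'
from h import *
o=np.array([.568,-.243]); y=np.array([.1725,.985])
rel([*(o+y*.15),.105],y)
E
```

```text
t 7.15 tcp [ 0.5826 -0.1745  0.1047] shift/0.2 [ 0.4001 -0.0133 -0.0021] turn/(pi/2) [ 0.004   0.0008 -0.0007]
```

Emit:
jog_arm(
  rows=[
    [[0.1, -0.004, 0], [0.002, 0, 0]],
    [[0.2, -0.008, 0], [0.002, 0, 0]],
    [[0.3, -0.012, 0], [0.002, 0, 0]],
    [[0.4, -0.012, 0], [0.002, 0, 0]],
    [[0.4, -0.012, 0], [0.002, 0, 0]],
  ],
)

```text
t: 7.65
tool_pos: [0.5913, -0.0921, 0.0996]
orientation: [-2.401, -2.019, 0.004]
force: [-0.1, -0.4, -0.6]
opening: 0.0161
gripper_force: 0.0
```

Emit:
jog_arm(
  rows=[
    [[0, 0, 0.12], [0, 0, 0]],
    [[0, 0, 0.24], [0, 0, 0]],
    [[0, 0, 0.36], [0, 0, 0]],
    [[0, 0, 0.44], [0, 0, 0]],
    [[0, 0, 0.44], [0, 0, 0]],
  ],
)

```text
t: 8.15
tool_pos: [0.5887, -0.0943, 0.0092]
orientation: [-2.402, -2.014, 0.009]
force: [-0.6, -0.7, 0.6]
opening: 0.016
gripper_force: 0.0
```

```bash
python3 - <<'E'
from h import *
o=np.array([.568,-.243]); y=np.array([.1725,.985])
for k in(.08,.062): rel([*(o+y*k),.012],y)
print(robot.read_state()["opening"])
E
```

```text
t 8.15 tcp [ 0.5887 -0.0943  0.0092] shift/0.2 [-0.3502  0.0266 -0.0142] turn/(pi/2) [-0.0058 -0.0002 -0.001 ]
t 8.15 tcp [ 0.5887 -0.0943  0.0092] shift/0.2 [-0.4402  0.0267 -0.0142] turn/(pi/2) [-0.0058 -0.0002 -0.001 ]
0.015998871231751807
```

Emit:
jog_arm(
  rows=[
    [[0, 0.025, -0.01], [-0.004, 0, 0]],
    [[-0.06, 0.025, -0.01], [-0.005, 0, 0]],
    [[-0.12, 0.025, -0.01], [-0.005, 0, 0]],
    [[-0.18, 0.025, -0.01], [-0.005, 0, 0]],
    [[-0.24, 0.025, -0.01], [-0.005, 0, 0]],
  ],
)

```text
t: 8.65
tool_pos: [0.5884, -0.144, 0.0155]
orientation: [2.404, 2.016, 0.006]
force: [0.1, 2.3, 1.4]
opening: 0.0162
gripper_force: 1.2
```

Emit:
jog_arm(
  rows=[
    [[-0.025, 0, 0], [0, 0, 0]],
    [[-0.05, 0, 0], [0, 0, 0]],
    [[-0.075, 0, 0], [0, 0, 0]],
    [[-0.1, 0, 0], [0, 0, 0]],
    [[-0.12, 0, 0], [0, 0, 0]],
  ],
)

```text
t: 9.15
tool_pos: [0.5839, -0.1664, 0.0146]
orientation: [2.404, 2.017, 0.005]
force: [0.7, 1.7, 2.4]
opening: 0.0164
gripper_force: 1.2
```

```bash
python3 - <<'E'
from h import *
o=np.array([.568,-.243]); y=np.array([.1725,.985])
rel([*(o+y*.062),.012],y)
s=robot.read_state();print(s["opening"],s["force"])
out=[]
for n in("top","wrist"):
    c=cam(n); f=c["frame"]
    if n=="top": f=cv2.resize(f[150:250,280:400],(480,400),interpolation=cv2.INTER_CUBIC)
    else: f=f[:,160:480]
    out.append(f)
save("c5",np.hstack(out))
E
```

```text
t 9.15 tcp [ 0.5839 -0.1664  0.0146] shift/0.2 [-0.081  -0.0122  0.0128] turn/(pi/2) [ 0.0029 -0.     -0.0006]
0.016400520677971858 [0.7013601  1.67534412 2.38809696]
```

View pics/c5.png

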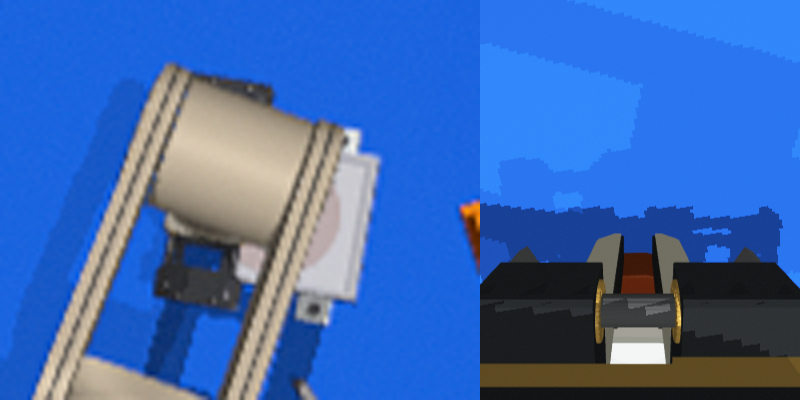

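The reel shows through the roof with the fingers behind it, about 16 mm short. I'll creep on until the force shows the back wall.

Emit:
jog_arm(
  rows=[
    [[-0.015, -0.006, 0], [0, 0, 0]],
    [[-0.03, -0.01, 0], [0, 0, 0]],
    [[-0.045, -0.01, 0], [0, 0, 0]],
    [[-0.06, -0.01, 0], [0, 0, 0]],
    [[-0.06, -0.01, 0], [0, 0, 0]],
  ],
)

```text
t: 9.75
tool_pos: [0.5796, -0.1782, 0.0145]
orientation: [2.404, 2.017, 0.004]
force: [0.8, -0.5, -0.4]
opening: 0.0165
gripper_force: 0.0
```

Emit:
jog_arm(
  rows=[
    [[-0.005, 0, 0], [0, 0, 0]],
    [[-0.01, 0, 0], [0, 0, 0]],
    [[-0.015, 0, 0], [0, 0, 0]],
    [[-0.015, 0, 0], [0, 0, 0]],
    [[-0.015, 0, 0], [0, 0, 0]],
  ],
)

```text
t: 10.25
tool_pos: [0.5794, -0.1807, 0.0146]
orientation: [2.404, 2.017, 0.005]
force: [-0.3, 1.0, 0.4]
opening: 0.0165
gripper_force: 0.2
```

Emit:
jog_arm(
  rows=[
    [[-0.005, 0, 0], [0, 0, 0]],
    [[-0.01, 0, 0], [0, 0, 0]],
    [[-0.01, 0, 0], [0, 0, 0]],
  ],
)

```text
t: 10.55
tool_pos: [0.579, -0.1827, 0.0146]
orientation: [2.404, 2.017, 0.005]
force: [0.1, 1.2, 0.3]
opening: 0.0159
gripper_force: 0.4
```

Emit:
jog_arm(
  rows=[
    [[-0.005, 0, 0], [0, 0, 0]],
    [[-0.01, 0, 0], [0, 0, 0]],
    [[-0.01, 0, 0], [0, 0, 0]],
  ],
)

```text
t: 10.85
tool_pos: [0.5789, -0.1837, 0.0146]
orientation: [2.405, 2.018, 0.007]
force: [0.3, 5.6, 0.1]
opening: 0.0161
gripper_force: 2.8
```

Emit:
jog_arm(
  rows=[
    [[-0.005, 0, 0], [0, 0, 0]],
    [[-0.01, 0, 0], [0, 0, 0]],
    [[-0.01, 0, 0], [0, 0, 0]],
  ],
)

```text
t: 11.15
tool_pos: [0.5789, -0.1838, 0.0146]
orientation: [2.405, 2.019, 0.009]
force: [2.7, 13.3, 2.9]
opening: 0.0164
gripper_force: 6.8
```

The force rises to 13 N with no further motion, so the reel is against the back wall. I'll back off, rise, and check.

Emit:
jog_arm(
  rows=[
    [[0.05, 0, 0], [0, 0, 0]],
    [[0.15, 0, 0], [0, 0, 0]],
    [[0.3, 0, 0], [0, 0, 0]],
    [[0.3, 0, -0.2], [0, 0, 0]],
    [[0.3, 0, -0.4], [0, 0, 0]],
  ],
)

```text
t: 11.65
tool_pos: [0.5869, -0.1261, 0.0938]
orientation: [2.405, 2.021, 0.001]
force: [1.3, -0.4, 0.3]
opening: 0.0167
gripper_force: 0.0
```

Emit:
jog_arm(
  rows=[
    [[0, 0, -0.2], [0, 0, 0]],
    [[0, 0, -0.4], [0, 0, 0]],
    [[0.2, 0, -0.5], [0, 0, 0]],
    [[0.4, 0, -0.5], [0, 0, 0]],
    [[0.6, 0, -0.5], [0, 0, 0]],
  ],
)

```text
t: 12.15
tool_pos: [0.6098, -0.0085, 0.1965]
orientation: [2.403, 2.013, 0.008]
force: [-0.3, 0.2, -1.0]
opening: 0.0162
gripper_force: 0.0
```

Emit:
jog_arm(
  rows=[
    [[0.2, 0, 0], [0, 0, 0]],
    [[0.4, 0, 0], [0, 0, 0]],
    [[0.6, 0, 0], [0, 0, 0]],
    [[0.6, 0, 0], [0, 0, 0]],
  ],
)

```text
t: 12.55
tool_pos: [0.6297, 0.1137, 0.1946]
orientation: [2.4, 2.023, 0.006]
force: [-0.4, -0.0, -0.4]
opening: 0.0166
gripper_force: 0.0
```

```bash
python3 - <<'E'
from h import *
import pickle
a=cam("top");b=cam("scene")
f=cv2.resize(a["frame"][165:235,320:420],None,fx=4,fy=4,interpolation=cv2.INTER_CUBIC)
g=cv2.resize(b["frame"][205:275,250:345],None,fx=4,fy=4,interpolation=cv2.INTER_CUBIC)
save("c6",np.hstack([f,g]))
h=a["frame"][165:235,320:420].astype(int); m=((h[...,0]-h[...,2]>8)&(np.arange(100)<72)).astype(np.uint8)
k=max(cv2.findContours(m,0,1)[0],key=cv2.contourArea); (u,v),ax,_=cv2.fitEllipse(cv2.convexHull(k)); p=ray(a,u+320,v+165,.03)[:2]
o=np.array([.568,-.243]); y=np.array([.1725,.985]); x=np.array([.985,-.1725]); print(u,v,ax,p,(p-o)@x,(p-o)@y)
E
```

```text
33.54359436035156 38.92452621459961 (29.97956657409668, 31.7009334564209) [ 0.56870985 -0.24274566] 0.00065532742295289 0.00037297365116003314
```

View pics/c6.png

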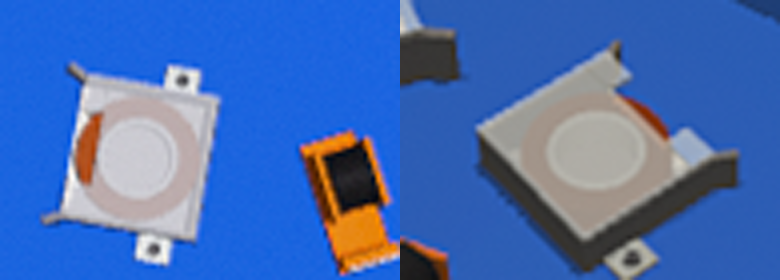

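The reel is fully inside at (137,157) in the left crop, against the back wall. Its measured offset from the case origin is under 1 mm, and the arm is clear. I'll hand in the job.

```bash
python3 -c "
from plant import robot; print(robot.close_job())"
```

```text
the job is handed in; nothing more can be done
None
```

I slid the smallest amber reel fully home in the smallest grey case, less than 1 mm from the case origin by camera and pressed against the back wall, and handed the job in at about 12.7 s; I steered clear of the bystanders but did not re-measure them, and the hand-in returned no verdict.

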